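# Turn a cup housing over onto the labelling stand

## Robot

A 6-joint arm with a two-finger parallel gripper is mounted at the origin on the work surface. World frame = base frame: x ahead of the robot, y to its left, z up, the work surface at z = 0. Lengths are in mm, angles in rad, forces in N, time in s.
With the tool pointing down it reaches from about 350 to 975 mm from the base axis. Payload 7.1 kg.
Tool frame: the origin (TCP) lies at the very end of the fingers, on their centre line; the grasp point (between the pads) lies 19 mm behind it; z points along the fingers, y is the line along which they close (so a half turn about z gives the same grasp; the last joint's range is limited). The gripper opens to 88 mm and grips with 3 to 60 N. Pads are 20 mm wide; open, the fingers measure 115 mm over their backs; the gripper's body (75 mm by 178 mm) begins 61 mm behind the grasp point.
Start: joints at [-1.141, 0.423, 1.63, -0, 1.089, -0.019], TCP at [271.192, -563.08, 222.675] pointing down, gripper open.
Joint ranges: [-3, 3], [-0.9, 2.11], [0.09, 2.58], [-1.31, 4.45], [0.11, 2.69], [-2.54, 2.54]. Speed limits (rad/s): [2.39, 2.39, 3.01, 3.14, 3.14, 3.14].

## Interface

Orientations are given as a rotation vector (axis times angle).
In Python, from workcell import ctrl, optics gives the robot as it stands.
- The arm moves only by the shell command python3 -m jog 'ROWS'. ROWS is JSON, a list of rows, each a list of 7 numbers: the shift along the tool's x, y, z in units of 40 mm (1.0 is 40 mm), then the turn, a rotation vector about the tool's x, y, z in units of 6 degrees (1.0 is 6 degrees), then the opening, from 0 (shut) to 1 (fully open). A call has 1 to 20 rows; each row shifts and turns the commanded pose from where the row before left it, along the tool's axes as they then stand; what a row does not reach is not made up. A row lasts 1/10 s, in which the tool goes at most 50 mm and 8.59 degrees, less where a joint would pass 70% of its speed; a pose out of reach is approached as far as the arm can. A call is refused whole if a number of a shift passes 1 or a number of a turn 1, either way. A call with a gripper value outside its range is refused whole. The fingers move at their own pace and stop on an object; the grip force is fixed at half the most. Time passes only in rows, so rows that do not move let the fingers close. It gives the time, the measured TCP pose, the force, the opening and the grip force at its end, in the units of the state.
- ctrl.get_obs(): the state, without advancing time (a new reading comes with each control period).
- optics.get_image(name): name is "side" or "top"; returns the picture (420x560x3 uint8, red, green, blue); there is no depth.
- optics.camera_model(name): a dict with "fov_y" (degrees; the focal length in pixels is half the picture's height over the tangent of half this angle, whatever the lens; pixels are square), "cx", "cy" (the principal point, pixels), "view" (4x4, takes a point from world to camera coordinates). Camera axes: x right, y up, looking along -z (the intrinsics and any distortion apply to the point x, -y, -z); pixel columns grow to the right and rows downward; lengths in mm; the calibration is good to about 2 mm. A picture is of the moment at which its call begins. camera_model takes no time and is no camera call.
- ctrl.close_job(): hands the job in; it is judged then, once.
Trained networks look in the newest picture that a camera, given by its name, has taken for a name from the list of things; names that differ only in an ending like _2 or _b are one class to them, and where a whole thing is asked for, a point or a joint stands for the part that bears it (a point fixed in the world has none). Each returns a list of dicts, best first, with "conf" (0 to 1); they miss things now and then, are a little off and sometimes report something else, mostly with a low value. They report only what shows in the picture. A call takes as long as a camera call. They do not tell look-alikes from the thing itself.
- optics.masks_of(target, camera): "pixels" (420x560 bool, what is visible of it) and "extent" ([centre column, centre row, width, height] in pixels, round what is visible of it).
The state is a dict: "t": time; "qpos": joint angles; "qvel": joint speeds; "joint_torque": joint torques, N m; "ee_pos": TCP position; "orientation": TCP orientation; "ft_force": force on the tool from outside, world axes, zero at the start; "moment": the same for the moment, N m; "width": finger opening in mm; "grasp_force": force on a finger pad.
Only numpy, scipy, OpenCV 4.12 (cv2) and the standard library are available. Lean on these libraries where they do the work, as an engineer would, in place of code of your own. Each camera call takes 0.05 s, during which the arm holds its last target. There are 200 camera calls.

## Task

The tall cup-shaped housing stands mouth-up on the bench and needs its label on the base: first lay it on its side along the middle of the two-rod cradle and let go of it there, then take a fresh grip and stand it mouth-down on the round labelling stand, centred so that its whole rim is on the top. Set it down gently, never dropping it or letting it topple, and leave the bottle, the square unit and the low dish where they are, upright.

Things in the scene. Friction and masses are not known exactly. Their poses are not given: they have to be found in the camera images.
- cup: The housing to turn over: a plain white plastic straight cylindrical cup, 58 mm outer diameter, 100 mm long, wall 4 mm, closed base 6 mm thick, open mouth; about 160 g. Origin: centre of the underside of the closed base. Its z axis runs along the cup from base to mouth (so it points up at the start and must point down at the end).
- cup_mid (a point): The point on the cup's axis halfway along it, 50 mm from base and mouth. Axes as the cup's.
- cup_rim (a point): The centre of the cup's mouth, in the plane of the rim, 100 mm from the base. Axes as the cup's.
- cradle: Fixed metal cradle: two level rods, 10 mm thick, 110 mm long, along its y axis, centres at x = -17 and +17 mm, tops 50 mm above the bench; carried at y = -48 and +48 mm by blocks 44 mm wide and high on a base plate 90 x 120 x 10 mm. The cup lies on its side along the rods, mouth to either end. Origin: centre of the plate's underside; z up. Yaw within 20 degrees of the world axes.
- cradle_seat (a point): The point 74 mm above the cradle's origin, where the middle of the cup's axis (cup_mid) is when the cup lies centred on the rods. Axes as the cradle's: y along the rods.
- stand: Fixed grey round labelling stand, 80 mm high: flat round top 80 mm across and 10 mm thick on a 36 mm steel column, foot 100 mm across. Origin: centre of its foot on the bench; z up.
- stand_top (a point): The centre of the stand's flat round top, 80 mm above the bench.
- bottle: Bystander: amber drink bottle, 56 mm diameter, 160 mm high. Origin: centre of its underside; z up.
- unit: Bystander: finished white box-shaped appliance, 60 x 110 x 100 mm high with a round grey disc on its front and back. Origin: centre of its underside; z up.
- dish: Bystander: low white dish-shaped shell, 96 mm diameter, 35 mm high, mouth-up. Origin: centre of its underside; z up.
Mind the look-alikes: they are no part of the job. What is shaped like the stand but blue is not meant. What is shaped like the cup but pink is not meant.

How it is judged (in metres and radians):
On the way:
1. the cup lies on its side along the cradle's rods (level and in line within about 11 degrees, its middle within 30 mm along and 10 mm across of the cradle's middle), still and let go of (angle between cup's own z axis and vertical between 1.37 and 1.77 rad and angle between the z axis of cup and the y axis of cradle, either way round below 0.2 rad and x of cup_mid in the frame of cradle_seat between -0.01 and 0.01 m and y of cup_mid in the frame of cradle_seat between -0.03 and 0.03 m and z of cup_mid in the frame of cradle_seat between -0.006 and 0.006 m and linear speed of cup below 0.03 m/s and contact force between the fingers and cup below 0.05 N), for 0.3 s.
At the end, for the whole second after the job is handed in: The cup stands mouth-down on the stand's top, upright within 5 degrees, its rim resting on the top (within 4 mm) and centred within 10 mm, still and let go of; bottle, unit and dish are upright (within 11 degrees) and within 30 mm of where they began (angle between cup's own z axis and vertical above 3.04 rad and horizontal distance between cup_rim and stand_top below 0.01 m and z of cup_rim in the frame of stand_top between -0.004 and 0.004 m and linear speed of cup below 0.02 m/s and angular speed of cup below 0.2 rad/s and contact force between the fingers and cup below 0.05 N and distance of each of bottle, unit, dish from where it was at the start of the episode below 0.03 m and angle between each of bottle, unit, dish's own z axis and vertical below 0.2 rad); the robot touches nothing.
It fails at once if the cup is dropped or topples: it moves faster than 0.7 m/s (a free fall of 25 mm) while the fingers do not hold it (linear speed of cup above 0.7 m/s and contact force between the fingers and cup below 0.05 N).
It fails at once if the bottle is moved by more than 30 mm or tipped (distance of bottle from where it was at the start of the episode above 0.03 m or angle between bottle's own z axis and vertical above 0.2 rad).
It fails at once if the unit is moved by more than 30 mm or tipped (distance of unit from where it was at the start of the episode above 0.03 m or angle between unit's own z axis and vertical above 0.2 rad).
It fails at once if the dish is moved by more than 30 mm or tipped (distance of dish from where it was at the start of the episode above 0.03 m or angle between dish's own z axis and vertical above 0.2 rad).
It also fails if it takes over 56 s, if anything falls off the work surface, if the arm or the gripper's body presses on something with over 40 N, if the wrist force passes 120 N, or if a joint passes its speed limit or range.

## Working session

There is one attempt and no reset: what is moved stays moved. The work goes in short steps, Python scripts to look and compute and a shell command to move; the robot and the scene stay as the last step left them, time stands still between calls to the robot, and variables do not carry over. Pictures are saved under pics/ and viewed, at most 10 in all, crops included, and the job is handed in when it is done.

```bash
mkdir -p pics; ls; cat > h.py <<'E'
import numpy as np,cv2
from workcell import ctrl,optics
from scipy.spatial.transform import Rotation as R
def cam(n):
    m=optics.camera_model(n);f=210/np.tan(np.radians(m['fov_y'])/2);return m,f,np.array(m['view'])
def proj(n,P):
    m,f,V=cam(n);p=(V[:3,:3]@np.atleast_2d(P).T).T+V[:3,3]
    return np.c_[m['cx']+f*p[:,0]/-p[:,2], m['cy']-f*p[:,1]/-p[:,2]]
def ray(n,u,v,z):
    m,f,V=cam(n);d=V[:3,:3].T@np.array([(u-m['cx'])/f,-(v-m['cy'])/f,-1]);o=-V[:3,:3].T@V[:3,3]
    return o+d*(z-o[2])/d[2]
E
python3 - <<'E'
from h import *
for n in('side','top'):
    im=optics.get_image(n);cv2.imwrite(f'pics/{n}0.png',im[:,:,::-1]);m=optics.camera_model(n);print({k:v for k,v in m.items() if k!='view'});V=np.array(m['view']);print((-V[:3,:3].T@V[:3,3]).round(),V.round(2).tolist())
    for t in('cup','cradle','stand','bottle','unit','dish'):
        print(n,t,[(round(d['conf'],2),np.round(d['extent'],1).tolist()) for d in optics.masks_of(t,n)])
print(ctrl.get_obs())
E
```

```text
pics
{'fov_y': 44.311031686567624, 'cx': 285.196441359069, 'cy': 217.88346905594392}
[310. 867. 996.] [[-0.97, -0.24, -0.0, 513.55], [0.17, -0.69, 0.7, -156.67], [-0.17, 0.68, 0.71, -1245.9], [0.0, 0.0, 0.0, 1.0]]
side cup [(0.73, [311.6, 151.1, 21.5, 37.8]), (0.63, [301.9, 170.8, 24.6, 39.3])]
side cradle [(0.75, [311.9, 245.1, 38.7, 48.1])]
side stand [(0.71, [290.4, 316.3, 40.4, 48.8]), (0.61, [367.4, 338.4, 45.1, 57.0])]
side bottle [(0.7, [215.0, 206.9, 23.2, 55.9])]
side unit [(0.92, [180.4, 278.7, 34.3, 63.8])]
side dish [(0.91, [235.3, 165.1, 32.0, 28.4]), (0.18, [314.0, 242.5, 37.0, 47.2])]
{'fov_y': 52.25083903379133, 'cx': 279.5599988555596, 'cy': 205.0483183048565}
[ 341.  -33. 1023.] [[0.01, -1.0, -0.02, -15.23], [0.98, 0.0, 0.18, -518.11], [-0.18, -0.02, 0.98, -946.0], [0.0, 0.0, 0.0, 1.0]]
top cup [(0.73, [422.0, 197.3, 39.7, 34.4]), (0.73, [279.3, 118.6, 24.4, 42.2]), (0.7, [379.1, 197.4, 35.9, 34.2])]
top cradle [(0.67, [277.8, 234.8, 60.0, 52.8])]
top stand [(0.95, [174.6, 232.3, 44.6, 40.8]), (0.64, [167.6, 304.8, 53.7, 47.1])]
top bottle [(0.56, [279.6, 119.0, 22.2, 39.9])]
top unit [(0.59, [184.6, 120.8, 61.0, 50.7])]
top dish [(0.59, [378.0, 115.8, 41.3, 36.1])]
{'t': 0.7, 'qpos': array([-1.14098110e+00,  4.23059175e-01,  1.62985697e+00, -1.19875048e-05,
        1.08858412e+00, -1.90144700e-02]), 'qvel': array([-8.77545140e-04,  2.69200601e-04, -2.24948229e-03,  1.33435232e-03,
        8.83823128e-05,  8.06695564e-04]), 'joint_torque': array([ 2.53590497e-04, -5.44427991e+01, -2.73996949e+01,  6.45813765e-02,
        1.67748163e-02, -5.44919203e-05]), 'ee_pos': array([ 271.21432617, -563.1080022 ,  222.71751393]), 'orientation': array([3.06272338e+00, 6.99105126e-01, 1.32681526e-05]), 'ft_force': array([0.46312029, 0.22554193, 0.14987951]), 'moment': array([ 0.04010645, -0.0239711 ,  0.06064312]), 'grasp_force': 0.0, 'width': 88.09602179632147}
```

View pics/top0.png

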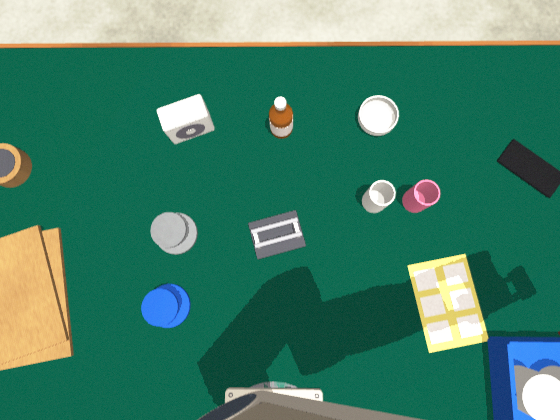

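View pics/side0.png

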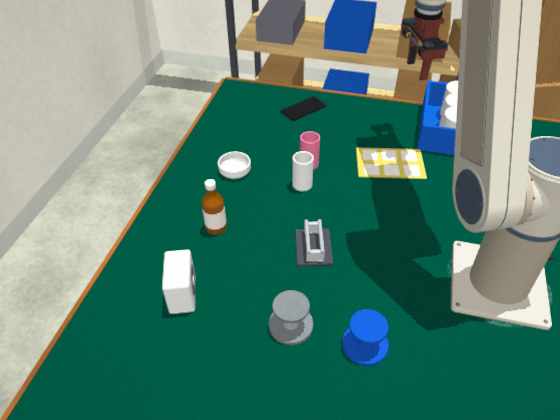

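The white cup is at top (379,197), next to the pink decoy at (422,197). The grey stand is at (174,232), the blue decoy at (166,305), and the cradle at (278,235) with its rods running roughly along world y. I'll fit the poses now.

```bash
cat >> h.py <<'E'
from scipy.optimize import minimize
def circ(r,z,n=48):
    a=np.arange(n)*2*np.pi/n;return np.c_[r*np.cos(a),r*np.sin(a),0*a+z]
def box(x0,x1,y0,y1,z0,z1):
    return np.array([[x,y,z] for x in(x0,x1) for y in(y0,y1) for z in(z0,z1)],float)
PARTS={'cup':[np.r_[circ(29,0),circ(29,100)]],'stand':[np.r_[circ(40,70),circ(40,80)],np.r_[circ(18,0),circ(18,70)],np.r_[circ(50,0),circ(50,8)]],
'cradle':[box(-45,45,-60,60,0,10),box(-22,22,-54,-42,10,44),box(-22,22,42,54,10,44),box(-22,-12,-55,55,40,50),box(12,22,-55,55,40,50)],
'bottle':[np.r_[circ(28,0),circ(28,100),circ(13,160)]],'unit':[box(-30,30,-55,55,0,100)],'dish':[np.r_[circ(40,0),circ(48,35)]]}
def sil(n,name,p):
    m=np.zeros((1680,2240),np.uint8);c=R.from_euler('z',p[2] if len(p)>2 else 0)
    for P in PARTS[name]:
        q=proj(n,c.apply(P)+[p[0],p[1],0]);cv2.fillConvexPoly(m,cv2.convexHull(np.round((q+.5)*4*16-8).astype(np.int32)),1,shift=4)
    return m
def fit(name,masks,p0):
    M={n:cv2.resize(k.astype(np.uint8),None,fx=4,fy=4,interpolation=0) for n,k in masks.items()}
    def c(p):
        e=0
        for n in M: s=sil(n,name,p);e+=1-(s&M[n]).sum()/(s|M[n]).sum()
        return e
    sx=np.array([[0,0,0],[15,0,0],[0,15,0],[0,0,.15]])[:len(p0)+1,:len(p0)]
    r=minimize(c,p0,method='Nelder-Mead',options=dict(initial_simplex=np.array(p0)+sx,xatol=.1,fatol=1e-4));return r.x,r.fun
E
python3 - <<'E'
from h import *
near={'cup':((379,197),(302,171)),'cradle':((278,235),(312,245)),'stand':((174,232),(290,316)),'bottle':((280,119),(215,207)),'unit':((185,121),(180,279)),'dish':((378,116),(235,165))}
def get(t,n,c):
    L=[d for d in optics.masks_of(t,n) if np.hypot(d['extent'][0]-c[0],d['extent'][1]-c[1])<12];return L[0]['pixels'] if L else None
ov={n:optics.get_image(n)[:,:,::-1].copy() for n in('top','side')}
for t,(a,b) in near.items():
    k={'top':get(t,'top',a),'side':get(t,'side',b)};k={n:m for n,m in k.items() if m is not None}
    g=ray('top',a[0],a[1],40)[:2]
    p0=list(g)+([{'cradle':.1,'unit':.2}[t]] if t in('cradle','unit') else [])
    if t=='unit': p0[2]=.2
    p,e=fit(t,k,p0);print(t,p.round(3),round(e,3),list(k),[fit(t,{n:k[n]},p)[0].round(2) for n in k])
    for n in ov:
        s=cv2.resize(sil(n,t,p),(560,420),interpolation=cv2.INTER_AREA);cs,_=cv2.findContours(s,0,1);cv2.drawContours(ov[n],cs,-1,(0,0,255),1)
cv2.imwrite('pics/ov.png',np.r_[cv2.resize(ov['top'][90:270,140:460],(640,360))[:300],cv2.resize(ov['side'][130:350,140:420],(640,503))[:300]])
E
```

```text
cup [ 537.315 -237.778] 0.095 ['top', 'side'] [array([ 536.08, -238.02]), array([ 537.5 , -237.16])]
cradle [ 4.54314e+02 -5.09100e+00  2.76000e-01] 0.133 ['top', 'side'] [array([ 4.5415e+02, -5.0800e+00,  2.9000e-01]), array([ 4.5531e+02, -4.1800e+00,  2.6000e-01])]
stand [456.72  236.625] 0.079 ['top', 'side'] [array([455.67, 236.02]), array([457.36, 236.66])]
bottle [723.417 -14.182] 0.201 ['top', 'side'] [array([721.65, -14.44]), array([724.1 , -13.95])]
unit [7.26578e+02 2.13712e+02 3.92000e-01] 0.164 ['top', 'side'] [array([7.2503e+02, 2.1225e+02, 4.4000e-01]), array([7.2656e+02, 2.1362e+02, 3.9000e-01])]
dish [ 745.647 -250.405] 0.136 ['top', 'side'] [array([ 743.93, -250.66]), array([ 748.23, -249.87])]
```

View pics/ov.png

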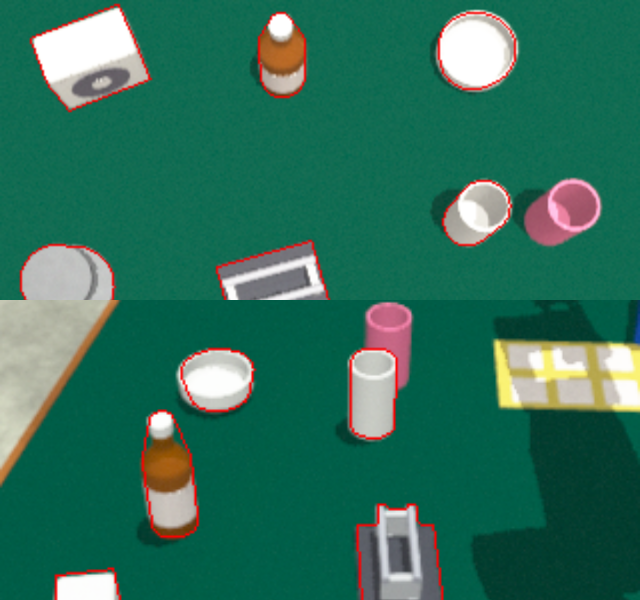

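Fits are tight in both views. Next I'll check wrist feasibility for the planned poses (tool tilted ±45° about its closing axis, in the cradle's y–z plane) and work out the first move.

```bash
cat >> h.py <<'E'
YAW=.276;AX=np.array([np.cos(YAW),np.sin(YAW),0]);AY=np.array([-np.sin(YAW),np.cos(YAW),0]);Z=np.array([0,0,1.])
CUP=np.array([537,-238,0.]);CR=np.array([454.5,-5,0.]);ST=np.array([456.6,236.4,0.])
def pose(tilt,s):  # tilt deg: + -> fingers point to +AY; s: sign of tool y along AX
    t=np.radians(tilt);d=np.sin(t)*AY-np.cos(t)*Z;y=s*AX;return np.c_[np.cross(y,d),y,d]
def rows(Rt,G):   # Rt target rot, G grasp-point target; shift expressed in current and in target axes
    o=ctrl.get_obs();Rc=R.from_rotvec(o['orientation']).as_matrix();p=o['ee_pos']
    tcp=G+19*Rt[:,2];rv=R.from_matrix(Rc.T@Rt).as_rotvec(degrees=True)/6
    print('t',round(o['t'],2),'tcp',p.round(1),'w',o['width'].round(1),'gf',round(o['grasp_force'],1),'F',o['ft_force'].round(1),'q',o['qpos'].round(2))
    print(' turn',rv.round(2),' shift/now',(Rc.T@(tcp-p)/40).round(2),' shift/target',(Rt.T@(tcp-p)/40).round(2),'world',(tcp-p).round(1))
E
python3 - <<'E'
from h import *
def Rm(q,th): return (R.from_euler('z',q[0])*R.from_euler('y',th)*R.from_euler('z',q[1])*R.from_euler('y',q[2])*R.from_euler('z',q[3]+np.pi/2)).as_matrix()
o=ctrl.get_obs();q=o['qpos'];print(np.abs(Rm([q[0],q[3],q[4],q[5]],q[1]+q[2])-R.from_rotvec(o['orientation']).as_matrix()).max())
for nm,P,h in(('cup',CUP,60),('cr',CR,74),('st',ST,130)):
  for tilt in(-45,0,45):
    for s in(1,-1):
      Rt=pose(tilt,s);w=P+[0,0,h]-Rt[:,2]*200;q1=np.arctan2(w[1],w[0])
      out=[]
      for th in(1.8,2.1,2.4):
        A=(R.from_euler('y',-th)*R.from_euler('z',-q1)).as_matrix()@Rt@R.from_euler('z',-np.pi/2).as_matrix()
        e=R.from_matrix(A).as_euler('ZYZ');out.append(e.round(2).tolist())
      print(nm,tilt,s,out)
rows(pose(0,1),CUP+[0,0,200]-0);rows(pose(0,-1),CUP+[0,0,200])
E
```

```text
4.440892098500626e-16
cup -45 1 [[-0.8, 1.07, -0.18], [-0.95, 0.88, 0.1], [-1.21, 0.74, 0.47]]
cup -45 -1 [[-0.8, 1.07, 2.96], [-0.95, 0.88, -3.04], [-1.21, 0.74, -2.68]]
cup 0 1 [[0.0, 1.34, -0.69], [-0.0, 1.04, -0.69], [-0.0, 0.74, -0.69]]
cup 0 -1 [[0.0, 1.34, 2.45], [0.0, 1.04, 2.45], [-0.0, 0.74, 2.45]]
cup 45 1 [[0.52, 1.94, -0.81], [0.49, 1.67, -0.96], [0.49, 1.41, -1.1]]
cup 45 -1 [[0.52, 1.94, 2.33], [0.49, 1.67, 2.18], [0.49, 1.41, 2.04]]
cr -45 1 [[-0.8, 1.43, 0.18], [-0.85, 1.22, 0.41], [-0.96, 1.04, 0.67]]
cr -45 -1 [[-0.8, 1.43, -2.96], [-0.85, 1.22, -2.73], [-0.96, 1.04, -2.47]]
cr 0 1 [[-0.0, 1.34, -0.29], [0.0, 1.04, -0.29], [0.0, 0.74, -0.29]]
cr 0 -1 [[0.0, 1.34, 2.85], [0.0, 1.04, 2.85], [0.0, 0.74, 2.85]]
cr 45 1 [[0.66, 1.77, -0.56], [0.65, 1.54, -0.75], [0.67, 1.3, -0.93]]
cr 45 -1 [[0.66, 1.77, 2.58], [0.65, 1.54, 2.4], [0.67, 1.3, 2.21]]
st -45 1 [[-0.7, 1.71, 0.48], [-0.69, 1.48, 0.68], [-0.73, 1.25, 0.88]]
st -45 -1 [[-0.7, 1.71, -2.66], [-0.69, 1.48, -2.47], [-0.73, 1.25, -2.27]]
st 0 1 [[0.0, 1.34, 0.2], [-0.0, 1.04, 0.2], [-0.0, 0.74, 0.2]]
st 0 -1 [[0.0, 1.34, -2.94], [0.0, 1.04, -2.94], [0.0, 0.74, -2.94]]
st 45 1 [[0.79, 1.46, -0.22], [0.84, 1.25, -0.44], [0.94, 1.06, -0.69]]
st 45 -1 [[0.79, 1.46, 2.93], [0.84, 1.25, 2.7], [0.94, 1.06, 2.45]]Traceback (most recent call last):
  File "<stdin>", line 13, in <module>
  File "h.py", line 40, in rows
    print('t',round(o['t'],2),'tcp',p.round(1),'w',o['width'].round(1),'gf',round(o['grasp_force'],1),'F',o['ft_force'].round(1),'q',o['qpos'].round(2))
                                                   ^^^^^^^^^^^^^^^^
AttributeError: 'float' object has no attribute 'round'
```

```bash
sed -i "s/o\['width'\].round(1)/round(float(o['width']),1)/" h.py
python3 -m jog '[[0,0,0,0,0,-1,1],[0,0,0,0,0,-1,1],[0,0,0,0,0,-1,1],[0,0,0,0,0,-1,1],[0,0,0,0,0,-1,1],[0,0,0,0,0,-1,1],[0,0,0,0,0,-1,1],[0,0,0,0,0,-1,1],[0,0,0,0,0,-1,1],[0,0,0,0,0,-1,1],[0,0,0,0,0,-1,1],[0,0,0,0,0,-1,1],[0,0,0,0,0,-1,1],[0,0,0,0,0,-0.35,1]]'
python3 -c "
from h import *
rows(pose(-45,1),CUP+[0,0,60]-110*pose(-45,1)[:,2])"
```

```text
t: 2.8
ee_pos: [271.2, -563.1, 222.7]
orientation: [1.89, 2.509, -0.0]
ft_force: [0.4, -0.7, 0.3]
width: 88.1
grasp_force: 0.0
t 2.8 tcp [ 271.2 -563.1  222.7] w 88.1 gf 0.0 F [ 0.4 -0.7  0.3] q [-1.14  0.42  1.63 -0.    1.09 -1.42]
 turn [ 0.01 -7.5   0.03]  shift/now [7.59 8.64 2.46]  shift/target [ 7.13  8.61 -3.65] world [248.3 387.  -98.4]
```

```bash
python3 -m jog '[[0.7,0.8,0,0,0,0,1],[0.7,0.8,0,0,0,0,1],[0.7,0.8,0,0,0,0,1],[0.7,0.8,0,0,0,0,1],[0.7,0.8,0,0,0,0,1],[0.7,0.8,0,0,0,0,1],[0.7,0.8,0,0,0,0,1],[0.7,0.8,0,0,0,0,1],[0.7,0.8,0,0,0,0,1],[0.7,0.8,0,0,0,0,1],[0.6,0.6,0,0,0,0,1],[0,0,0,0,-1,0,1],[0,0,0,0,-1,0,1],[0,0,0,0,-1,0,1],[0,0,0,0,-1,0,1],[0,0,0,0,-1,0,1],[0,0,0,0,-1,0,1],[0,0,0,0,-1,0,1],[0,0,0,0,-0.5,0,1]]'
python3 -c "
from h import *
rows(pose(-45,1),CUP+[0,0,60]-110*pose(-45,1)[:,2])"
```

```text
t: 4.7
ee_pos: [519.2, -176.0, 222.4]
orientation: [1.471, 1.95, -0.612]
ft_force: [0.5, -0.4, -0.5]
width: 87.6
grasp_force: 0.0
t 4.7 tcp [ 519.2 -176.   222.4] w 87.6 gf 0.0 F [ 0.5 -0.4 -0.5] q [ 0.05  0.33  2.05 -1.08  0.9   0.54]
 turn [0.01 0.03 0.01]  shift/now [1.74 0.01 1.73]  shift/target [1.73 0.01 1.74] world [  0.3  -0.1 -98. ]
```

```bash
python3 -m jog '[[0.6,0,0.6,0,0,0,1],[0.6,0,0.6,0,0,0,1],[0.53,0.01,0.54,0,0.03,0,1],[0,0,0.5,0,0,0,1],[0,0,0.5,0,0,0,1],[0,0,0.5,0,0,0,1],[0,0,0.5,0,0,0,1],[0,0,0.5,0,0,0,1],[0,0,0.25,0,0,0,1],[0,0,0,0,0,0,1],[0,0,0,0,0,0,1]]'
python3 - <<'E'
from h import *
rows(pose(-45,1),CUP+[0,0,60])
a=optics.get_image('side')[100:260,200:420];b=optics.get_image('top')[120:280,300:520]
cv2.imwrite('pics/g1.png',cv2.resize(np.c_[a,b],(800,291))[:,:,::-1])
E
```

```text
t: 5.8
ee_pos: [553.2, -236.5, 65.6]
orientation: [1.523, 1.977, -0.635]
ft_force: [-0.2, -0.7, -0.0]
width: 87.8
grasp_force: 0.2
t 5.8 tcp [ 553.2 -236.5   65.6] w 87.8 gf 0.2 F [-0.2 -0.7 -0. ] q [-0.08  0.66  1.98 -1.31  0.74  0.79]
 turn [-0.42 -0.35 -0.  ]  shift/now [ 0.13 -0.38  0.54]  shift/target [ 0.15 -0.4   0.52] world [-12.6 -14.4 -19. ]Traceback (most recent call last):
  File "<stdin>", line 4, in <module>
cv2.error: OpenCV(4.12.0) /io/opencv/modules/imgcodecs/src/loadsave.cpp:1058: error: (-215:Assertion failed) image.channels() == 1 || image.channels() == 3 || image.channels() == 4 in function 'imwrite_'
```

Joint 4 hit its limit at −1.31, so this approach can't be reached. I'll back straight off and calibrate the arm's kinematics from the logged poses.

```bash
python3 -c "
from workcell import ctrl;import numpy as np
o=ctrl.get_obs();np.save('o1.npy',np.r_[o['qpos'],o['ee_pos'],o['orientation']])"
python3 -m jog '[[0,-0.1,-0.2,0,0,0,1],[0,-0.15,-0.4,0,0,0,1],[0,-0.15,-0.6,0,0,0,1],[0,0,-0.8,0,0,0,1],[0,0,-0.8,0,0,0,1],[0,0,-0.6,0,0,0,1],[0,0,0,0,0,0,1]]'
cat >> h.py <<'E'
def kin_rows(q):
    c,s=np.cos(q[0]),np.sin(q[0]);th=q[1]+q[2];r=np.array([c,s,0]);d=Rq(q)[:,2]
    return np.c_[r,Z,r*np.sin(q[1])+Z*np.cos(q[1]),r*np.sin(th)+Z*np.cos(th),r*np.cos(th)-Z*np.sin(th),d]
def Rq(q):
    e=lambda a,x:R.from_euler(a,x)
    return (e('z',q[0])*e('y',q[1]+q[2])*e('z',q[3])*e('y',q[4])*e('z',q[5]+np.pi/2)).as_matrix()
E
python3 - <<'E'
from h import *
o=ctrl.get_obs();q0=[-1.14098110e+00,4.23059175e-01,1.62985697e+00,-1.2e-05,1.08858412,-1.9014e-02];a=np.load('o1.npy')
D=[(q0,[271.214,-563.108,222.7175]),(a[:6],a[6:9]),(o['qpos'],o['ee_pos'])]
D+=[([.05,.33,2.05,-1.08,.9,.54],[519.2,-176,222.4])]
w=[1,1,1,.05]
A=np.vstack([k*kin_rows(q) for k,(q,_) in zip(w,D)]);b=np.hstack([k*np.array(p) for k,(_,p) in zip(w,D)])
x,r,rk,sv=np.linalg.lstsq(A,b,rcond=None);print(x.round(2),rk,sv.round(2),(A@x-b).round(2))
np.save('kin.npy',x);print(o['qpos'].round(2),o['ee_pos'].round(1))
E
```

```text
t: 6.6
ee_pos: [519.4, -147.6, 168.2]
orientation: [1.52, 1.976, -0.629]
ft_force: [0.6, -0.6, 0.3]
width: 87.7
grasp_force: 0.0
[  7.69 287.38 570.43 475.17  81.91 291.77] 6 [3.26 2.53 0.91 0.31 0.28 0.1 ] [-10.8   -4.99   0.13   0.15  -0.25   0.28  -0.22   0.18  -0.41  -0.07
   0.    -0.07]
[ 0.1   0.43  2.04 -1.05  0.9   0.62] [ 519.4 -147.6  168.2]
```

```bash
python3 - <<'E'
import re
s=open('h.py').read().replace("r*np.cos(th)-Z*np.sin(th),d]","r*np.cos(th)-Z*np.sin(th),d,np.array([-s,c,0])]")
s+='''
def fk(q,x): return kin_rows(q)@x
def ik(Rt,G,x,q0):
    from scipy.optimize import least_squares
    lo=np.array([-3,-.9,.09,-1.31,.11,-2.54]);hi=np.array([3,2.11,2.58,4.45,2.69,2.54]);t=G+19*Rt[:,2]
    f=lambda q:np.r_[(fk(q,x)-t)/100,R.from_matrix(Rq(q).T@Rt).as_rotvec()]
    r=least_squares(f,q0,bounds=(lo,hi));return r.x,np.abs(r.fun).max()
'''
open('h.py','w').write(s)
E
cat > k.py <<'E'
from h import *
o=ctrl.get_obs();q0=[-1.14098110e+00,4.23059175e-01,1.62985697e+00,-1.2e-05,1.08858412,-1.9014e-02];a=np.load('o1.npy')
D=[(q0,[271.214,-563.108,222.7175]),(a[:6],a[6:9]),(o['qpos'],o['ee_pos']),([.05,.33,2.05,-1.08,.9,.54],[519.2,-176,222.4])]
w=[1,1,1,.1]
A=np.vstack([k*kin_rows(q) for k,(q,_) in zip(w,D)]);b=np.hstack([k*np.array(p) for k,(_,p) in zip(w,D)])
x,r,rk,sv=np.linalg.lstsq(A,b,rcond=None);print(x.round(2),rk,sv.round(2),(A@x-b).round(2))
np.save('kin.npy',x)
def P(tilt,yaw):
    return (R.from_euler('z',np.radians(yaw)).as_matrix()@pose(tilt,1))
for nm,C,h in(('cup',CUP,60),('cr',CR,74),('st',ST,135)):
  for t in((-45,-35,-30) if nm=='cup' else (-45,-35,45,55) if nm=='cr' else (45,55)):
    for yaw in((0,15,30,45) if nm!='cr' else (0,)):
      q,e=ik(P(t,yaw),C+[0,0,h],x,o['qpos']);print(nm,t,yaw,q.round(2),round(e,3))
E
python3 k.py
```

```text
[-4.0000e-02  3.1231e+02  5.6323e+02  4.8490e+02  7.7540e+01  3.0963e+02
  1.1900e+01] 7 [3.27 2.53 1.86 0.58 0.31 0.24 0.1 ] [-0.   -0.   -0.    0.    0.   -0.   -0.02  0.    0.01  0.13 -0.02  0.01]
cup -45 0 [-0.11  0.69  1.98 -1.31  0.73  0.78] 0.074
cup -45 15 [-0.18  0.64  2.01 -1.31  0.56  0.51] 0.175
cup -45 30 [-0.29  0.58  2.06 -1.31  0.3   0.17] 0.281
cup -45 45 [-0.38  0.56  2.08 -1.31  0.11 -0.14] 0.308
cup -35 0 [-0.18  0.64  2.01 -1.27  0.57  0.67] 0.0
cup -35 15 [-0.24  0.61  2.04 -1.31  0.42  0.44] 0.065
cup -35 30 [-0.33  0.58  2.07 -1.31  0.24  0.14] 0.127
cup -35 45 [-0.38  0.57  2.08 -1.31  0.11 -0.15] 0.142
cup -30 0 [-0.22  0.62  1.99 -1.09  0.52  0.47] 0.0
cup -30 15 [-0.27  0.6   2.05 -1.31  0.37  0.42] 0.004
cup -30 30 [-0.34  0.58  2.07 -1.31  0.21  0.12] 0.048
cup -30 45 [-0.38  0.57  2.09 -1.31  0.11 -0.15] 0.059
cr -45 0 [ 0.42  0.65  2.12 -1.11  0.9   1.1 ] 0.0
cr -35 0 [ 0.34  0.57  2.14 -0.99  0.75  0.92] 0.0
cr 45 0 [-0.4   0.72  1.89  0.64  1.18 -1.13] 0.0
cr 55 0 [-0.44  0.8   1.84  0.69  1.32 -1.19] 0.0
st 45 0 [ 0.05  0.57  1.97  0.92  1.05 -0.89] 0.0
st 45 15 [ 0.09  0.62  1.86  0.75  1.2  -0.93] 0.0
st 45 30 [ 0.13  0.67  1.75  0.61  1.33 -1.  ] 0.0
st 45 45 [ 0.19  0.71  1.66  0.48  1.44 -1.1 ] 0.0
st 55 0 [-0.01  0.65  1.96  1.01  1.18 -1.02] 0.0
st 55 15 [ 0.03  0.7   1.83  0.83  1.33 -1.02] 0.0
st 55 30 [ 0.09  0.75  1.71  0.68  1.47 -1.06] 0.0
st 55 45 [ 0.16  0.79  1.6   0.53  1.59 -1.13] 0.0
```

```bash
cat > k2.py <<'E'
from h import *
x=np.load('kin.npy');q=ctrl.get_obs()['qpos']
for yaw in(-15,-30,-45):
  for h in (60,150): print(yaw,h,*[v.round(2) if i==0 else round(v,3) for i,v in enumerate(ik(R.from_euler('z',np.radians(yaw)).as_matrix()@pose(-45,1),CUP+[0,0,h],x,q))])
Rt=R.from_euler('z',np.radians(-30)).as_matrix()@pose(-45,1)
rows(Rt,CUP+[0,0,60]-110*Rt[:,2])
E
python3 k2.py
```

```text
-15 60 [-0.08  0.73  1.92 -1.21  0.85  0.91] 0.0
-15 150 [-0.08  0.57  1.92 -1.08  0.92  0.71] 0.0
-30 60 [-0.09  0.77  1.8  -0.97  1.01  0.89] 0.0
-30 150 [-0.09  0.62  1.8  -0.9   1.1   0.75] 0.0
-45 60 [-0.11  0.81  1.68 -0.79  1.16  0.92] 0.0
-45 150 [-0.11  0.67  1.68 -0.75  1.26  0.82] 0.0
t 6.6 tcp [ 519.4 -147.6  168.2] w 87.7 gf 0.0 F [ 0.6 -0.6  0.3] q [ 0.1   0.43  2.04 -1.05  0.9   0.62]
 turn [ 3.11 -0.26  3.58]  shift/now [0.09 0.67 1.39]  shift/target [0.44 0.98 1.11] world [ 33.4 -28.  -43.9]
```

```bash
python3 -m jog '[[0,0,0,0.78,-0.06,0.9,1],[0,0,0,0.78,-0.06,0.9,1],[0,0,0,0.78,-0.07,0.89,1],[0,0,0,0.77,-0.07,0.89,1],[0.22,0.5,0,0,0,0,1],[0.22,0.48,0,0,0,0,1],[0,0,0.6,0,0,0,1],[0,0,0.5,0,0,0,1],[0,0,0,0,0,0,1]]'
python3 - <<'E'
from h import *
Rt=R.from_euler('z',np.radians(-30)).as_matrix()@pose(-45,1);rows(Rt,CUP+[0,0,60])
E
```

```text
t: 7.5
ee_pos: [549.2, -178.9, 119.6]
orientation: [2.003, 1.559, -0.841]
ft_force: [-0.7, 0.1, -0.4]
width: 87.7
grasp_force: 0.0
t 7.5 tcp [ 549.2 -178.9  119.6] w 87.7 gf 0.0 F [-0.7  0.1 -0.4] q [ 0.04  0.67  1.76 -0.83  1.16  0.81]
 turn [-0.09  0.03  0.03]  shift/now [-0.    0.09  2.59]  shift/target [-0.01  0.07  2.59] world [-15.5 -72.1 -73.1]
```

```bash
python3 -m jog '[[0,0.08,0.2,-0.09,0.03,0.03,1],[0,0,0.4,0,0,0,1],[0,0,0.5,0,0,0,1],[0,0,0.5,0,0,0,1],[0,0,0.5,0,0,0,1],[0,0,0.35,0,0,0,1],[0,0,0.14,0,0,0,1],[0,0,0,0,0,0,1],[0,0,0,0,0,0,1]]'
python3 - <<'E'
from h import *
Rt=R.from_euler('z',np.radians(-30)).as_matrix()@pose(-45,1);rows(Rt,CUP+[0,0,60])
a=optics.get_image('side')[100:260,200:420];b=optics.get_image('top')[120:280,300:520]
cv2.imwrite('pics/g1.png',cv2.cvtColor(cv2.resize(np.hstack([a,b]),(800,291)),4))
E
```

```text
t: 8.4
ee_pos: [537.5, -249.2, 48.7]
orientation: [1.999, 1.557, -0.822]
ft_force: [0.3, -0.4, 0.1]
width: 88.0
grasp_force: 0.0
t 8.4 tcp [ 537.5 -249.2   48.7] w 88.0 gf 0.0 F [ 0.3 -0.4  0.1] q [-0.08  0.77  1.8  -0.97  1.01  0.89]
 turn [ 0.04 -0.02 -0.02]  shift/now [-0.01 -0.08  0.09]  shift/target [-0.01 -0.08  0.09] world [-3.8 -1.9 -2.1]
```

View pics/g1.png

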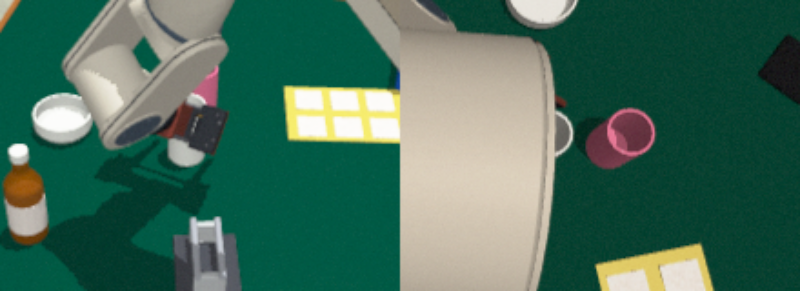

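The fingers straddle the white cup and nothing is touching. I'll nudge to centre, close and lift.

```bash
python3 -m jog '[[0,-0.08,0.09,0.04,-0.02,-0.02,1],[0,0,0,0,0,0,1],[0,0,0,0,0,0,0.4],[0,0,0,0,0,0,0.4],[0,0,0,0,0,0,0.4],[0,0,0,0,0,0,0.4],[0,0,0,0,0,0,0.4],[0,0,0,0,0,0,0.4],[0,0,0,0,0,0,0.4]]'
python3 - <<'E'
from h import *
Rt=R.from_euler('z',np.radians(-30)).as_matrix()@pose(-45,1);rows(Rt,CUP+[0,0,60])
E
```

```text
t: 9.4
ee_pos: [533.6, -250.9, 46.0]
orientation: [1.999, 1.558, -0.829]
ft_force: [0.4, -0.2, 0.4]
width: 56.6
grasp_force: 30.0
t 9.4 tcp [ 533.6 -250.9   46. ] w 56.6 gf 30.0 F [ 0.4 -0.2  0.4] q [-0.09  0.77  1.8  -0.97  1.01  0.89]
 turn [0.   0.   0.01]  shift/now [-0.01  0.   -0.01]  shift/target [-0.01  0.   -0.01] world [ 0.1 -0.2  0.6]
```

```bash
python3 -m jog '[[-0.2,0,-0.2,0,0,0,0.4],[-0.45,0,-0.45,0,0,0,0.4],[-0.55,0,-0.55,0,0,0,0.4],[-0.55,0,-0.55,0,0,0,0.4],[-0.55,0,-0.55,0,0,0,0.4],[0,0,0,0,0,0,0.4]]'
cat > k3.py <<'E'
from h import *
x=np.load('kin.npy');o=ctrl.get_obs();Rc=R.from_rotvec(o['orientation']);p=o['ee_pos'];Rt=pose(45,1);G=CR+74*Z-10*AY
rows(Rt,G+100*Z)
rv=(Rc.inv()*R.from_matrix(Rt)).as_rotvec();q=o['qpos'];t=G+100*Z+19*Rt[:,2]
for f in np.linspace(0,1,9):
    M=(Rc*R.from_rotvec(rv*f)).as_matrix();q,e=ik(M,p+f*(t-p)-19*M[:,2],x,q);print(round(f,2),q.round(2),round(e,3))
E
python3 k3.py
```

```text
t: 10.0
ee_pos: [535.3, -251.1, 180.4]
orientation: [2.0, 1.554, -0.822]
ft_force: [0.1, 0.0, -0.8]
width: 56.9
grasp_force: 30.0
t 10.0 tcp [ 535.3 -251.1  180.4] w 56.9 gf 30.0 F [ 0.1  0.  -0.8] q [-0.09  0.55  1.79 -0.87  1.14  0.69]
 turn [ 0.07 14.64 -5.54]  shift/now [ 4.26 -3.51 -3.59]  shift/target [ 4.29 -0.27  4.99] world [-81.8 249.4 -19.8]
0.0 [-0.09  0.55  1.79 -0.87  1.14  0.69] 0.0
0.12 [-0.11  0.48  1.82 -0.69  1.06  0.48] 0.0
0.25 [-0.15  0.42  1.84 -0.48  1.01  0.24] 0.0
0.38 [-0.2   0.39  1.85 -0.25  0.99 -0.01] 0.0
0.5 [-0.26  0.37  1.86 -0.03  1.01 -0.25] 0.0
0.62 [-0.31  0.39  1.86  0.17  1.07 -0.48] 0.0
0.75 [-0.36  0.42  1.87  0.34  1.15 -0.68] 0.0
0.88 [-0.39  0.47  1.87  0.48  1.24 -0.86] 0.0
1.0 [-0.41  0.54  1.87  0.6   1.34 -1.02] 0.0
```

```bash
python3 -m jog '[[0,0,0,0,0.5,-0.19,0.4],[0,0,0,0,0.9,-0.34,0.4],[0,0,0,0,0.9,-0.34,0.4],[0,0,0,0,0.9,-0.34,0.4],[0,0,0,0,0.9,-0.34,0.4],[0,0,0,0,0.9,-0.34,0.4],[0,0,0,0,0.9,-0.34,0.4],[0,0,0,0,0.9,-0.34,0.4],[0,0,0,0,0.9,-0.34,0.4],[0,0,0,0,0.9,-0.34,0.4],[0,0,0,0,0.9,-0.34,0.4],[0,0,0,0,0.9,-0.34,0.4],[0,0,0,0,0.9,-0.34,0.4],[0,0,0,0,0.9,-0.34,0.4],[0,0,0,0,0.9,-0.34,0.4],[0,0,0,0,0.9,-0.34,0.4],[0,0,0,0,0.64,-0.25,0.4]]'
python3 k3.py | head -3
```

```text
t: 11.7
ee_pos: [532.7, -251.2, 174.5]
orientation: [-1.472, -1.946, -0.615]
ft_force: [-0.0, -0.1, -1.8]
width: 57.1
grasp_force: 30.0
t 11.7 tcp [ 532.7 -251.2  174.5] w 57.1 gf 30.0 F [-0.  -0.1 -1.8] q [-0.68  0.76  1.39  0.43  1.68 -1.06]
 turn [ 0.   -0.06 -0.  ]  shift/now [ 4.35 -0.21  4.9 ]  shift/target [ 4.38 -0.2   4.87] world [-79.2 249.5 -14. ]
0.0 [-0.68  0.76  1.39  0.43  1.68 -1.06] 0.0
```

```bash
python3 -m jog '[[0.2,-0.01,0.2,0,0,0,0.4],[0.45,-0.02,0.5,0,0,0,0.4],[0.55,-0.03,0.6,0,0,0,0.4],[0.55,-0.03,0.6,0,0,0,0.4],[0.55,-0.03,0.6,0,0,0,0.4],[0.55,-0.03,0.6,0,0,0,0.4],[0.55,-0.03,0.6,0,0,0,0.4],[0.5,-0.02,0.6,0,0,0,0.4],[0.3,0,0.4,0,-0.06,0,0.4],[0.15,0,0.2,0,0,0,0.4],[0,0,0,0,0,0,0.4],[0,0,0,0,0,0,0.4]]'
python3 k3.py | head -3
python3 - <<'E'
from h import *
a=optics.get_image('side')[130:290,220:440];b=optics.get_image('top')[150:310,180:400]
cv2.imwrite('pics/p1.png',cv2.cvtColor(cv2.resize(np.hstack([a,b]),(800,291)),4))
E
```

```text
t: 12.9
ee_pos: [454.8, -1.6, 160.8]
orientation: [-1.478, -1.956, -0.608]
ft_force: [-0.3, 0.0, -2.1]
width: 56.6
grasp_force: 30.0
t 12.9 tcp [454.8  -1.6 160.8] w 56.6 gf 30.0 F [-0.3  0.  -2.1] q [-0.41  0.54  1.87  0.59  1.33 -1.01]
 turn [0.01 0.06 0.01]  shift/now [-0.   -0.03  0.01]  shift/target [-0.   -0.03  0.01] world [-1.2 -0.1 -0.3]
0.0 [-0.41  0.54  1.87  0.59  1.33 -1.01] 0.0
```

View pics/p1.png

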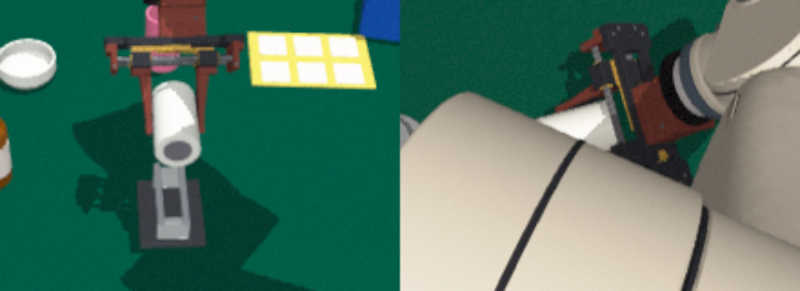

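The cup is level and lined up above the cradle, base end towards +y (side view). Lowering.

```bash
python3 -m jog '[[-0.3,-0.03,0.3,0,0.06,0,0.4],[-0.5,0,0.5,0,0,0,0.4],[-0.5,0,0.5,0,0,0,0.4],[-0.25,0,0.25,0,0,0,0.4],[-0.12,0,0.12,0,0,0,0.4],[-0.03,0,0.03,0,0,0,0.4],[0,0,0,0,0,0,0.4],[0,0,0,0,0,0,0.4]]'
python3 -c "
from h import *
rows(pose(45,1),CR+74*Z-10*AY)"
```

```text
t: 13.8
ee_pos: [453.9, -1.8, 65.4]
orientation: [-1.475, -1.952, -0.613]
ft_force: [0.3, -0.2, -1.4]
width: 57.3
grasp_force: 30.0
t 13.8 tcp [453.9  -1.8  65.4] w 57.3 gf 30.0 F [ 0.3 -0.2 -1.4] q [-0.41  0.71  1.88  0.63  1.19 -1.12]
 turn [ 0.01 -0.    0.01]  shift/now [-0.08 -0.01  0.09]  shift/target [-0.08 -0.01  0.09] world [-0.4  0.1 -4.8]
```

```bash
python3 -m jog '[[-0.03,0,0.03,0,0,0,0.4],[-0.03,0,0.03,0,0,0,0.4],[0,0,0,0,0,0,0.4],[0,0,0,0,0,0,0.4]]'; python3 -m jog '[[-0.018,0,0.018,0,0,0,0.4],[0,0,0,0,0,0,0.4]]';python3 -m jog '[[-0.009,0,0.009,0,0,0,0.4],[0,0,0,0,0,0,0.4]]'
```

```text
t: 14.2
ee_pos: [453.4, -1.6, 61.3]
orientation: [-1.474, -1.951, -0.612]
ft_force: [0.0, 1.1, -1.2]
width: 57.4
grasp_force: 30.0
t: 14.4
ee_pos: [453.5, -1.6, 60.3]
orientation: [-1.474, -1.95, -0.613]
ft_force: [0.5, -0.5, 0.1]
width: 57.1
grasp_force: 30.0
t: 14.6
ee_pos: [453.5, -1.6, 60.1]
orientation: [-1.474, -1.95, -0.613]
ft_force: [0.9, -1.2, 3.6]
width: 56.8
grasp_force: 30.0
```

Contact with the rods (about +5 N). Release and back off along the tool axis.

```bash
python3 -m jog '[[0,0,0,0,0,0,0.7],[0,0,0,0,0,0,0.75],[0,0,0,0,0,0,0.85],[0,0,0,0,0,0,1],[0,0,0,0,0,0,1],[0,0,0,0,0,0,1],[0,0,-0.2,0,0,0,1],[0,0,-0.5,0,0,0,1],[0,0,-0.8,0,0,0,1],[0,0,-0.9,0,0,0,1],[0,0,-0.9,0,0,0,1],[0,0,-0.9,0,0,0,1],[0.9,0,-0.5,0,0,0,1],[0.7,0,-0.7,0,0,0,1],[0,0,0,0,0,0,1]]'
cat > k4.py <<'E'
from h import *
import sys
x=np.load('kin.npy');o=ctrl.get_obs();Rc=R.from_rotvec(o['orientation']);p=o['ee_pos'];Rt=pose(-45,1);G=CR+74*Z+10*AY
B=G-130*Rt[:,2]+20*Z
rows(Rt,B)
rv=(Rc.inv()*R.from_matrix(Rt)).as_rotvec();q=o['qpos'];t=B+19*Rt[:,2]
for f in np.linspace(0,1,7):
    M=(Rc*R.from_rotvec(rv*f)).as_matrix();q,e=ik(M,p+f*(t-p)-19*M[:,2],x,q);print(round(f,2),q.round(2),round(e,3))
qq=q
for b in(65,0):
    qq,e=ik(Rt,G-b*Rt[:,2],x,qq);print('in',qq.round(2),round(e,3))
E
python3 k4.py
python3 - <<'E'
from h import *
a=optics.get_image('side')[130:290,220:440];b=optics.get_image('top')[150:310,180:400]
cv2.imwrite('pics/p2.png',cv2.cvtColor(cv2.resize(np.hstack([a,b]),(800,291)),4))
E
```

```text
t: 16.1
ee_pos: [484.5, -106.7, 262.3]
orientation: [-1.477, -1.958, -0.615]
ft_force: [-0.0, 1.0, -0.7]
width: 87.8
grasp_force: 0.0
t 16.1 tcp [ 484.5 -106.7  262.3] w 87.8 gf 0.0 F [-0.   1.  -0.7] q [-0.55  0.49  1.66  0.5   1.62 -0.97]
 turn [  0.07 -14.96  -0.  ]  shift/now [ 1.87 -0.05  5.02]  shift/target [ 5.03 -0.03 -1.85] world [-54.1 186.8 -89.8]
0.0 [-0.55  0.49  1.66  0.5   1.62 -0.97] 0.0
0.17 [-0.43  0.35  1.78  0.4   1.37 -0.86] 0.0
0.33 [-0.27  0.24  1.9   0.25  1.14 -0.66] 0.0
0.5 [-0.05  0.18  1.99 -0.    0.96 -0.33] 0.0
0.67 [ 0.19  0.19  2.06 -0.34  0.9   0.13] 0.0
0.83 [ 0.44  0.28  2.08 -0.64  0.98  0.58] 0.0
1.0 [ 0.64  0.43  2.05 -0.81  1.15  0.9 ] 0.0
in [ 0.55  0.56  2.1  -0.94  1.    1.01] 0.0
in [ 0.45  0.65  2.12 -1.09  0.91  1.1 ] 0.0
```

View pics/p2.png

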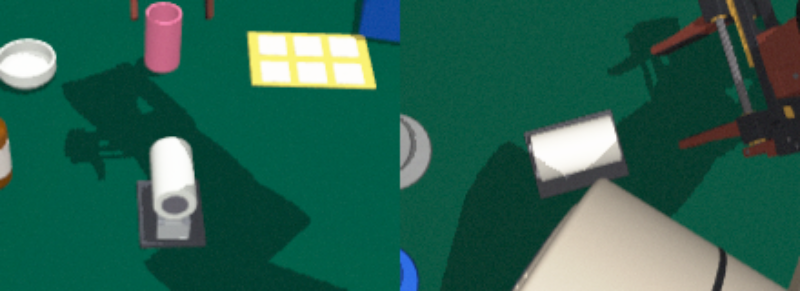

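The cup lies released along the rods. The side view shows its base end at about (175,205) in the crop, facing +y. I'll measure where it rests while rotating the wrist for the fresh grip.

```bash
python3 - <<'E'
from h import *
a=np.c_[circ(29,0)[:,0],np.zeros(48),circ(29,0)[:,1]+74]
PARTS['cup']=[np.r_[a+[0,-50,0],a+[0,50,0]]]
k={}
for n in('side','top'):
    L=[d for d in optics.masks_of('cup',n) if np.hypot(*(np.array(d['extent'][:2])-proj(n,CR+74*Z)[0]))<15]
    if L:k[n]=L[0]['pixels']
for kk in [k]+[{n:k[n]} for n in k]:
    p,e=fit('cup',kk,[CR[0],CR[1],YAW]);print(list(kk),p.round(3),round(e,3),'along',((p[:2]-CR[:2])@AY[:2]).round(1),'across',((p[:2]-CR[:2])@AX[:2]).round(1))
E
python3 -m jog '[[0,0,0,0,-0.9,0,1],[0,0,0,0,-1,0,1],[0,0,0,0,-1,0,1],[0,0,0,0,-1,0,1],[0,0,0,0,-1,0,1],[0,0,0,0,-1,0,1],[0,0,0,0,-1,0,1],[0,0,0,0,-1,0,1],[0,0,0,0,-1,0,1],[0,0,0,0,-1,0,1],[0,0,0,0,-1,0,1],[0,0,0,0,-1,0,1],[0,0,0,0,-1,0,1],[0,0,0,0,-1,0,1],[0,0,0,0,-1,0,1],[0,0,0,0,0,0,1]]'
python3 k4.py
```

```text
['side', 'top'] [ 4.54086e+02 -6.67500e+00  2.68000e-01] 0.125 along -1.5 across -0.9
['side'] [ 4.55201e+02 -6.31700e+00  2.52000e-01] 0.058 along -1.5 across 0.3
['top'] [ 4.53501e+02 -6.74900e+00  2.76000e-01] 0.047 along -1.4 across -1.4
t: 17.9
ee_pos: [481.0, -104.2, 254.7]
orientation: [1.477, 1.966, -0.609]
ft_force: [0.2, -0.3, -0.2]
width: 87.7
grasp_force: 0.0
t 17.9 tcp [ 481.  -104.2  254.7] w 87.7 gf 0.0 F [ 0.2 -0.3 -0.2] q [ 0.21  0.23  2.08 -0.95  1.03  0.53]
 turn [-0.02 -0.11  0.07]  shift/now [ 4.85  0.07 -1.87]  shift/target [ 4.83  0.04 -1.93] world [-50.6 184.3 -82.2]
0.0 [ 0.21  0.23  2.08 -0.95  1.03  0.53] 0.0
0.17 [ 0.29  0.26  2.09 -0.93  1.06  0.6 ] 0.0
0.33 [ 0.36  0.29  2.09 -0.92  1.08  0.67] 0.0
0.5 [ 0.44  0.32  2.09 -0.89  1.1   0.73] 0.0
0.67 [ 0.51  0.36  2.08 -0.87  1.12  0.79] 0.0
0.83 [ 0.57  0.39  2.07 -0.84  1.13  0.85] 0.0
1.0 [ 0.64  0.43  2.05 -0.81  1.15  0.9 ] 0.0
in [ 0.55  0.56  2.1  -0.94  1.    1.01] 0.0
in [ 0.45  0.65  2.12 -1.09  0.91  1.1 ] 0.0
```

```bash
python3 -m jog '[[0.5,0,-0.2,0,-0.11,0.07,1],[0.8,0,-0.3,0,0,0,1],[0.8,0.01,-0.3,0,0,0,1],[0.8,0.01,-0.3,0,0,0,1],[0.8,0.01,-0.3,0,0,0,1],[0.8,0.01,-0.3,0,0,0,1],[0.33,0,-0.23,0,0,0,1],[0,0,0,0,0,0,1],[0,0,0,0,0,0,1]]'
python3 -c "
from h import *
Rt=pose(-45,1)
rows(Rt,CR+74*Z+10*AY)"
```

```text
t: 18.8
ee_pos: [433.4, 79.3, 175.5]
orientation: [1.482, 1.947, -0.608]
ft_force: [-0.5, -0.4, 0.4]
width: 87.7
grasp_force: 0.0
t 18.8 tcp [433.4  79.3 175.5] w 87.7 gf 0.0 F [-0.5 -0.4  0.4] q [ 0.63  0.43  2.05 -0.81  1.15  0.89]
 turn [-0.01 -0.01 -0.06]  shift/now [ 0.43 -0.07  3.63]  shift/target [ 0.44 -0.07  3.63] world [  22.1  -87.6 -115. ]
```

```bash
python3 -m jog '[[0.44,-0.07,0,-0.01,0,-0.06,1],[0,0,0.3,0,0,0,1],[0,0,0.6,0,0,0,1],[0,0,0.6,0,0,0,1],[0,0,0.6,0,0,0,1],[0,0,0.6,0,0,0,1],[0,0,0.5,0,0,0,1],[0,0,0.23,0,0,0,1],[0,0,0,0,0,0,1],[0,0,0,0,0,0,1]]'
python3 -c "
from h import *
Rt=pose(-45,1)
rows(Rt,CR+74*Z+10*AY)"
```

```text
t: 19.8
ee_pos: [453.9, -2.5, 66.4]
orientation: [1.476, 1.95, -0.609]
ft_force: [-0.0, 0.1, -0.5]
width: 87.5
grasp_force: 0.0
t 19.8 tcp [453.9  -2.5  66.4] w 87.5 gf 0.0 F [-0.   0.1 -0.5] q [ 0.46  0.64  2.12 -1.07  0.92  1.09]
 turn [ 0.01 -0.   -0.02]  shift/now [-0.   -0.    0.21]  shift/target [-0.   -0.    0.21] world [ 1.5 -5.8 -5.8]
```

```bash
python3 -m jog '[[0,0,0.15,0.01,0,-0.02,1],[0,0,0.06,0,0,0,1],[0,0,0,0,0,0,1],[0,0,0,0,0,0,1],[0,0,0,0,0,0,0.4],[0,0,0,0,0,0,0.4],[0,0,0,0,0,0,0.4],[0,0,0,0,0,0,0.4],[0,0,0,0,0,0,0.4],[0,0,0,0,0,0,0.4],[0,0,0,0,0,0,0.4]]'
python3 -c "
from h import *
rows(pose(-45,1),CR+74*Z+10*AY)"
```

```text
t: 20.9
ee_pos: [455.7, -8.1, 60.4]
orientation: [1.474, 1.952, -0.611]
ft_force: [0.5, 0.5, 1.2]
width: 57.5
grasp_force: 30.0
t 20.9 tcp [455.7  -8.1  60.4] w 57.5 gf 30.0 F [0.5 0.5 1.2] q [ 0.45  0.65  2.12 -1.09  0.91  1.1 ]
 turn [ 0.01 -0.    0.01]  shift/now [-0.   -0.01 -0.  ]  shift/target [-0.   -0.01 -0.  ] world [-0.3 -0.2  0.1]
```

```bash
python3 -m jog '[[-0.2,0,-0.2,0,0,0,0.4],[-0.45,0,-0.45,0,0,0,0.4],[-0.5,0,-0.5,0,0,0,0.4],[-0.5,0,-0.5,0,0,0,0.4],[-0.5,0,-0.5,0,0,0,0.4],[-0.5,0,-0.5,0,0,0,0.4],[0,0,0,0,0,0,0.4]]'
cat > k5.py <<'E'
from h import *
x=np.load('kin.npy');o=ctrl.get_obs();Rc=R.from_rotvec(o['orientation']);p=o['ee_pos'];Rt=pose(45,1);G=ST+(80+61.5)*Z
rows(Rt,G+60*Z)
rv=(Rc.inv()*R.from_matrix(Rt)).as_rotvec();q=o['qpos'];t=G+60*Z+19*Rt[:,2]
for f in np.linspace(0,1,7):
    M=(Rc*R.from_rotvec(rv*f)).as_matrix();q,e=ik(M,p-19*M[:,2],x,q);print(round(f,2),q.round(2),round(e,3))
for f in(.5,1):
    q,e=ik(Rt,p+f*(t-p)-19*Rt[:,2],x,q);print(round(f,2),q.round(2),round(e,3))
q,e=ik(Rt,G,x,q);print(q.round(2),round(e,3))
E
python3 k5.py
```

```text
t: 21.6
ee_pos: [456.7, -7.6, 213.4]
orientation: [1.476, 1.949, -0.604]
ft_force: [0.5, 0.1, -1.8]
width: 57.2
grasp_force: 30.0
t 21.6 tcp [456.7  -7.6 213.4] w 57.2 gf 30.0 F [ 0.5  0.1 -1.8] q [ 0.45  0.32  2.09 -0.9   1.1   0.75]
 turn [6.000e-02 1.499e+01 1.000e-02]  shift/now [ 4.85  1.66 -3.93]  shift/target [3.94 1.66 4.84] world [ -3.8 256.9 -25.3]
0.0 [ 0.45  0.32  2.09 -0.9   1.1   0.75] 0.0
0.17 [ 0.3   0.22  2.07 -0.65  0.97  0.44] 0.0
0.33 [ 0.13  0.18  2.04 -0.33  0.91  0.06] 0.0
0.5 [-0.04  0.19  2.    0.    0.95 -0.32] 0.0
0.67 [-0.2   0.25  1.95  0.26  1.08 -0.62] 0.0
0.83 [-0.33  0.34  1.89  0.45  1.25 -0.82] 0.0
1.0 [-0.42  0.47  1.84  0.58  1.43 -0.96] 0.0
0.5 [-0.2   0.44  1.93  0.72  1.28 -0.87] 0.0
1 [ 0.05  0.45  1.95  0.86  1.14 -0.77] 0.0
[ 0.05  0.56  1.97  0.91  1.06 -0.88] 0.0
```

```bash
python3 -m jog '[[0,0,0,0,0.5,0,0.4],[0,0,0,0,0.9,0,0.4],[0,0,0,0,0.9,0,0.4],[0,0,0,0,0.9,0,0.4],[0,0,0,0,0.9,0,0.4],[0,0,0,0,0.9,0,0.4],[0,0,0,0,0.9,0,0.4],[0,0,0,0,0.9,0,0.4],[0,0,0,0,0.9,0,0.4],[0,0,0,0,0.9,0,0.4],[0,0,0,0,0.9,0,0.4],[0,0,0,0,0.9,0,0.4],[0,0,0,0,0.9,0,0.4],[0,0,0,0,0.9,0,0.4],[0,0,0,0,0.9,0,0.4],[0,0,0,0,0.9,0,0.4],[0,0,0,0,0.7,0,0.4],[0,0,0,0,0.3,0,0.4],[0,0,0,0,0,0,0.4]]'
python3 k5.py|head -2
```

```text
t: 23.5
ee_pos: [455.1, -8.4, 209.0]
orientation: [-1.475, -1.948, -0.609]
ft_force: [0.8, 0.3, -1.7]
width: 57.4
grasp_force: 30.0
t 23.5 tcp [455.1  -8.4 209. ] w 57.4 gf 30.0 F [ 0.8  0.3 -1.7] q [-0.42  0.47  1.84  0.58  1.43 -0.96]
 turn [-0.02 -0.01 -0.02]  shift/now [4.02 1.7  4.77]  shift/target [4.02 1.7  4.76] world [ -2.1 257.7 -20.9]
```

```bash
python3 -m jog '[[0.2,0.1,0.25,0,0,0,0.4],[0.5,0.2,0.6,0,0,0,0.4],[0.55,0.23,0.65,0,0,0,0.4],[0.55,0.23,0.65,0,0,0,0.4],[0.55,0.23,0.65,0,0,0,0.4],[0.55,0.23,0.65,0,0,0,0.4],[0.5,0.22,0.6,0,0,0,0.4],[0.4,0.16,0.46,0,0,0,0.4],[0.22,0.1,0.25,-0.02,0,-0.02,0.4],[0,0,0,0,0,0,0.4],[0,0,0,0,0,0,0.4]]'
python3 k5.py|head -2
python3 - <<'E'
from h import *
a=optics.get_image('side')[200:360,180:400];b=optics.get_image('top')[150:310,100:320]
cv2.imwrite('pics/s1.png',cv2.cvtColor(cv2.resize(np.hstack([a,b]),(800,291)),4))
E
```

```text
t: 24.6
ee_pos: [452.8, 249.3, 189.6]
orientation: [-1.473, -1.954, -0.613]
ft_force: [0.2, -0.8, -2.2]
width: 57.3
grasp_force: 30.0
t 24.6 tcp [452.8 249.3 189.6] w 57.3 gf 30.0 F [ 0.2 -0.8 -2.2] q [ 0.05  0.45  1.95  0.86  1.14 -0.77]
 turn [0.01 0.   0.03]  shift/now [-0.03  0.    0.03]  shift/target [-0.03  0.    0.03] world [ 0.1 -0.  -1.5]
```

View pics/s1.png

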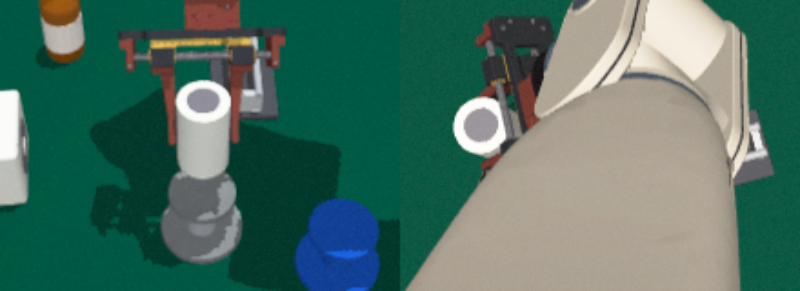

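The cup is upright and mouth-down above the grey stand, with the grey base disc showing on top at side crop (204,100). Lowering to a few mm above, then a check of the centring.

```bash
python3 -m jog '[[-0.15,0,0.15,0.01,0,0.03,0.4],[-0.3,0,0.3,0,0,0,0.4],[-0.3,0,0.3,0,0,0,0.4],[-0.15,0,0.15,0,0,0,0.4],[-0.06,0,0.06,0,0,0,0.4],[0,0,0,0,0,0,0.4],[0,0,0,0,0,0,0.4]]'
python3 - <<'E'
from h import *
rows(pose(45,1),ST+141.5*Z)
h=ctrl.get_obs()['ee_pos'][2]+13.4-61.5;print('rim z est',h)
PARTS['cup']=[np.r_[circ(29,h),circ(29,h+100)]]
for n in('side','top'):
    for d in optics.masks_of('cup',n):
        if np.hypot(*(np.array(d['extent'][:2])-proj(n,ST+(h+50)*Z)[0]))<25: print(n,d['conf'],fit('cup',{n:d['pixels']},ST[:2]))
im=optics.get_image('side');s=cv2.resize(sil('side','cup',ST[:2]),(560,420),interpolation=cv2.INTER_AREA);c,_=cv2.findContours(s,0,1);im=np.ascontiguousarray(im);cv2.drawContours(im,c,-1,(255,0,0),1)
cv2.imwrite('pics/s2.png',cv2.cvtColor(cv2.resize(im[220:360,220:360],(600,600),interpolation=0),4))
E
```

```text
t: 25.4
ee_pos: [453.5, 249.2, 135.4]
orientation: [-1.476, -1.95, -0.612]
ft_force: [-0.1, -0.3, -2.1]
width: 57.2
grasp_force: 30.0
t 25.4 tcp [453.5 249.2 135.4] w 57.2 gf 30.0 F [-0.1 -0.3 -2.1] q [ 0.05  0.55  1.97  0.91  1.07 -0.86]
 turn [ 0.01 -0.   -0.01]  shift/now [-0.13 -0.01  0.13]  shift/target [-0.13 -0.01  0.13] world [-0.6  0.1 -7.3]
rim z est 87.3062303538943
side 0.55 (array([466.31385553, 193.14930632]), np.float64(0.07788008084437459))
top 0.81 (array([465.24109165, 255.6647922 ]), np.float64(0.31920789792737136))
```

View pics/s2.png

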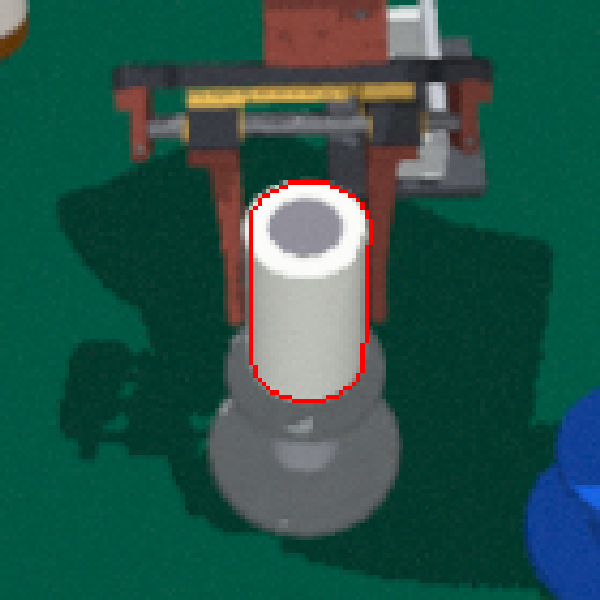

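The red outline (cup centred on the stand) matches the cup within about 1 px, so I'll creep down to contact.

```bash
python3 -m jog '[[-0.035,0,0.035,0,0,0,0.4],[-0.035,-0.01,0.035,0,0,0,0.4],[-0.02,0,0.02,0,0,0,0.4],[0,0,0,0,0,0,0.4],[0,0,0,0,0,0,0.4]]'; python3 -m jog '[[-0.018,0,0.018,0,0,0,0.4],[0,0,0,0,0,0,0.4],[0,0,0,0,0,0,0.4]]';python3 -m jog '[[-0.009,0,0.009,0,0,0,0.4],[0,0,0,0,0,0,0.4],[0,0,0,0,0,0,0.4]]'
```

```text
t: 26.05
ee_pos: [452.8, 249.2, 129.9]
orientation: [-1.476, -1.95, -0.611]
ft_force: [0.3, 0.1, -1.4]
width: 57.4
grasp_force: 30.0
t: 26.35
ee_pos: [452.8, 249.2, 128.9]
orientation: [-1.476, -1.95, -0.611]
ft_force: [0.5, -0.2, -1.6]
width: 57.3
grasp_force: 30.0
t: 26.65
ee_pos: [452.8, 249.2, 128.4]
orientation: [-1.476, -1.95, -0.611]
ft_force: [0.1, -1.2, -1.1]
width: 57.8
grasp_force: 30.0
```

```bash
for i in 1 2 3; do python3 -m jog '[[-0.01,0,0.01,0,0,0,0.4],[0,0,0,0,0,0,0.4],[0,0,0,0,0,0,0.4]]' | sed -n 1,4p; done
```

```text
t: 26.95
ee_pos: [452.8, 249.2, 127.9]
orientation: [-1.476, -1.95, -0.611]
ft_force: [0.4, 0.2, -2.1]
t: 27.25
ee_pos: [452.8, 249.4, 127.7]
orientation: [-1.475, -1.95, -0.612]
ft_force: [-2.8, -0.5, 4.2]
t: 27.55
ee_pos: [452.7, 249.5, 127.7]
orientation: [-1.475, -1.95, -0.612]
ft_force: [-1.6, -1.7, 7.9]
```

Contact came at the predicted height. Release, back off along the tool axis and clear.

```bash
python3 -m jog '[[0.005,0,-0.005,0,0,0,0.4],[0,0,0,0,0,0,0.68],[0,0,0,0,0,0,0.72],[0,0,0,0,0,0,0.85],[0,0,0,0,0,0,1],[0,0,0,0,0,0,1],[0,0,0,0,0,0,1],[0,0,0,0,0,0,1],[0,0,-0.2,0,0,0,1],[0,0,-0.5,0,0,0,1],[0,0,-0.8,0,0,0,1],[0,0,-0.9,0,0,0,1],[0,0,-0.9,0,0,0,1],[0,0,-0.9,0,0,0,1],[0,0,-0.5,0,0,0,1],[0,0,0,0,0,0,1],[0,0,0,0,0,0,1]]'
python3 - <<'E'
from h import *
PARTS['cup']=[np.r_[circ(29,80),circ(29,180)]]
k={}
for n in('side','top'):
    L=[d for d in optics.masks_of('cup',n) if np.hypot(*(np.array(d['extent'][:2])-proj(n,ST+130*Z)[0]))<25]
    if L:k[n]=L[0]['pixels'];print(n,fit('cup',{n:k[n]},ST[:2]))
im=np.hstack([optics.get_image('side')[140:360,130:370],optics.get_image('top')[90:310,100:340]])
cv2.imwrite('pics/f.png',cv2.cvtColor(cv2.resize(im,(800,367)),4))
E
```

```text
t: 29.25
ee_pos: [488.7, 121.1, 259.8]
orientation: [-1.477, -1.95, -0.612]
ft_force: [0.1, -0.8, 0.4]
width: 87.7
grasp_force: 0.0
side (array([458.40642022, 229.96012026]), np.float64(0.046479932324466566))
top (array([466.52581008, 259.04651713]), np.float64(0.31432577705071274))
```

View pics/f.png

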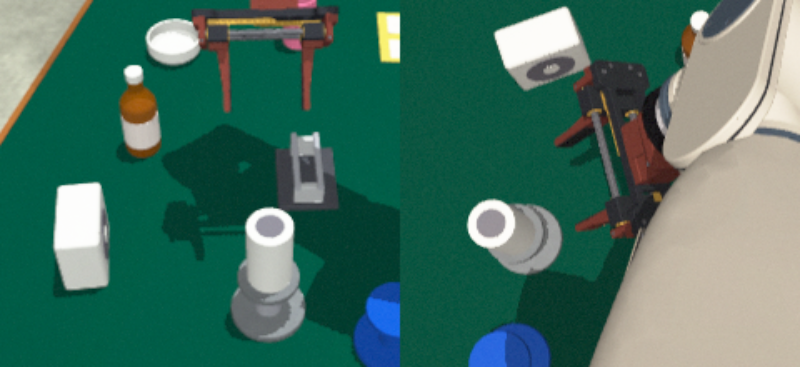

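The cup stands on the stand and the bystanders are untouched. One mask fit disagrees by a few mm, so I'll check the centring using the grey base disc (z = 180) and the stand's measured centre.

```bash
python3 - <<'E'
from h import *
for n in('side','top'):
    im=optics.get_image(n);hsv=cv2.cvtColor(im,cv2.COLOR_RGB2HSV);u,v=proj(n,ST+180*Z)[0]
    r=20;y0,x0=int(v)-r,int(u)-r
    c=hsv[y0:y0+2*r,x0:x0+2*r];w=((c[:,:,1]<40)&(c[:,:,2]>205)).astype(np.uint8)
    cs,_=cv2.findContours(w,0,2);k=max(cs,key=cv2.contourArea);f=np.zeros_like(w);cv2.drawContours(f,[k],-1,1,-1)
    hole=f&(1-w);nl,lab,st,ce=cv2.connectedComponentsWithStats(hole);j=1+st[1:,4].argmax()
    print(n,'disc px',st[j,4],'ctr',ce[j]+[x0,y0],'expect',(u,v),'pos',ray(n,*(ce[j]+[x0,y0]),180).round(1))
E
```

```text
side disc px 178 ctr [291.50561798 275.14606742] expect (np.float64(291.61238106992255), np.float64(274.8896282725346)) pos [456.7 237.1 180. ]
top disc px 236 ctr [154.08898305 223.36440678] expect (np.float64(153.3195575816802), np.float64(223.08006638648726)) pos [456.  234.8 180. ]
```

The base disc is within 2 mm of the stand's centre in both views, so the cup is centred and upright.

```bash
python3 -c "
from workcell import ctrl
print(ctrl.close_job())"
```

```text
the job is handed in; nothing more can be done
None
```

The cup was laid on the cradle and released, then re-gripped and stood mouth-down on the grey stand, about 1–2 mm off centre by camera; the job is handed in, but no verdict came back.

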